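# Walk the die block round to the fence

### The job

Push the dark grey die block round with the fingertips, nudging its corners by turns as needed, until its bright ground face lies flat against the steel fence with the two yellow marks in line. Turn it square before it meets the fence, so that no corner strikes the fence while the block is still askew. The block stays down on the table and is never lifted, the things standing round the work are left alone, and the hand ends clear.

Things in the scene. Friction and masses are not known exactly. Their poses are not given: they have to be found in the camera images.
- die_block: Loose dark cast die block, 96 mm along its own x, 110 mm along y, 45 mm high, 0.7 to 1.0 kg. Origin: centre of its underside, on the table (z = 0), under its centre of mass. Upright sides; the +x side is the bright ground face with two dark holes. Starts 0.45 to 1.0 rad clockwise (from above) of its final yaw, centre 115 to 135 mm off the fence. Slides under 4 to 10 N, stops when the push stops.
- block_face (a point): Middle of the block's bright ground face, 20 mm above its underside, 48 mm from the block's origin along its own x. Axes as the block's. Above it, on the block's top, a yellow line 6 mm wide, 22 mm long, marks the middle of that face.
- fence: Steel fence bar fixed to the table, 190 mm long (own y), 25 mm thick (own x), 40 mm high; low flange and bolts behind it, to 41 mm along +x. Origin: middle of the bar's underside. The front face, for the block, is on its -x side, 12.5 mm from the origin, and looks to the robot's right and a little back at it. In place, the block's axes point the same way as the fence's.
- fence_mark (a point): Yellow mark, 6 mm wide, at the middle of the fence's front face, 20 mm above the table, 12.5 mm from the fence's origin along its own -x. Axes as the fence's. With the block in place, point block_face lies at this point.
- mug: White mug, 82 x 117 x 91 mm, standing on the near left, on the robot's side of the fence; a bystander. Origin: centre of its underside.
- v_block: Steel V-block, 45 x 60 x 36 mm, standing in front of the drawer box, to the right of the work; a bystander. Origin: centre of its underside.
- magnet_square: Red triangular magnetic welding square, 93 x 90 x 17 mm, lying flat to the right of the work; a bystander. Origin: centre of its underside.
- c_clamp: Blue C-clamp, 161 x 115 x 21 mm, lying flat to the right of the work; a bystander. Origin: centre of its underside.
- drawer_box: Fixed light blue drawer cabinet at the back, 218 mm high, always in the same place, with a half-open middle drawer. Keep the gripper's body clear of it: its corner nearest the work (the open drawer's) is at x = 0.637, y = 0.182 m; its left side runs from there to about x = 0.79, y = 0.33 m. Origin: centre of its underside.

How it is judged:
At the end, for the whole second after the job is handed in: The bright ground face lies against the front of the fence: its middle within 4 mm of the fence face and the block within 0.035 rad (2 degrees) of square to it; the two yellow marks in line within 12 mm; the block flat on the table and at rest (x of block_face in the frame of fence_mark above -0.004 m and y of block_face in the frame of fence_mark between -0.012 and 0.012 m and angle between the x axis of die_block and the x axis of fence, either way round below 0.035 rad and angle between die_block's own z axis and vertical below 0.05 rad and height (world z) of die_block below 0.004 m and linear speed of die_block below 0.01 m/s); the robot touches nothing.
It fails at once if the block pressed on the fence while more than 0.2 rad (11 degrees) askew (contact force between die_block and fence above 1 N and angle between the x axis of die_block and the x axis of fence, either way round above 0.2 rad).
It fails at once if the block lifted more than 8 mm or tipped more than 0.15 rad (height (world z) of die_block above 0.008 m or angle between die_block's own z axis and vertical above 0.15 rad).
It fails at once if a bystander (mug, V-block, magnetic square, C-clamp) moved more than 15 mm (distance of any of mug, v_block, magnet_square, c_clamp from where it was at the start of the episode above 0.015 m).
It fails at once if the block pushed with the arm or the gripper's body instead of the fingers (contact force between the arm and die_block above 5 N).
It also fails if it takes over 67 s, if anything falls off the work surface, if the arm or the gripper's body presses on something with over 40 N, if the wrist force passes 120 N, or if a joint passes its speed limit or range.

### The arm

A 6-joint arm with a two-finger parallel gripper is mounted at the origin on a cart in front of the work surface, level with it; the furniture and walls round the work are solid. World frame = base frame: x ahead of the robot, y to its left, z up, the work surface at z = 0. Lengths are in m, angles in rad, forces in N, time in s.
With the tool pointing down it reaches from about 0.425 to 0.95 m from the base axis. Payload 3.5 kg.
Tool frame: the origin (TCP) lies midway between the tips of the shut fingers; the grasp point (between the pads) lies 19 mm behind it; z points along the fingers, y is the line along which they close (so a half turn about z gives the same grasp; the last joint's range is limited). The gripper opens to 85 mm and grips with 20 to 120 N. Pads are 22 mm wide; open, the fingers measure 114 mm over their backs; the gripper's body (76 mm by 85 mm) begins 54 mm behind the grasp point. The pads swing forward as they close: fully open they stand 13 mm farther back than shut.
Start: joints at [0.994, 0.286, 1.577, -0, 1.279, -0.15], TCP at [0.279, 0.614, 0.231] pointing down, gripper open.
Joint ranges: [-2.77, 2.77], [-0.9, 2.22], [0.21, 2.48], [-1.53, 4.67], [0.24, 2.81], [-2.84, 2.84]. Speed limits (rad/s): [2.79, 2.79, 3.14, 3.14, 3.14, 3.14].

### API

Orientations are given as a unit quaternion [x, y, z, w].
In Python, from plant import get_state, read_camera, ctrl gives the robot as it stands.
- The arm moves only by the shell command python3 -m crank 'ROWS' [FORCE]. ROWS is JSON, a list of rows, each a list of 3 entries, a list of its own where there are three numbers: the shift along the tool's x, y, z in mm, then the turn about the tool's z in degrees, then the closure in counts, from 0 (fully open) to 255 (shut). In form: [[[tx, ty, tz], yaw, claw], ...]. A call has 1 to 10 rows; each row is the pose to reach, as a shift and turn from the pose commanded when the call began, along the tool's axes at that moment; what a row does not reach only later rows make up. A row lasts 1/10 s, in which the tool goes at most 50 mm and 8.59 degrees, less where a joint would pass 70% of its speed; a pose out of reach is approached as far as the arm can. A call with a gripper value outside its range is refused whole. The fingers move at their own pace and stop on an object; FORCE is the grip in N (left out, the last holds). Time passes only in rows, so rows that repeat a pose let the fingers close. It gives the time, the measured TCP pose, the force, the opening and the grip force at its end, in the units of the state.
- get_state(): the state, without advancing time (a new reading comes with each control period).
- read_camera(name): name is "scene" or "top" or "wrist"; returns a dict with "frame" (400x640x3 uint8, blue, green, red), "range_z" (400x640 float32, m along the optical axis (not along the pixel's ray), 0 where there is no reading), "vfov" (degrees; the focal length in pixels is half the picture's height over the tangent of half this angle, whatever the lens; pixels are square), "cx", "cy" (the principal point, pixels), "origin" and "orientation" of the camera in the world. Camera axes: x right, y down, z forward; pixel columns grow to the right and rows downward; lengths in m; the calibration is good to about 2 mm. A picture is of the moment at which its call begins.
- ctrl.sign_off(): hands the job in; it is judged then, once.
The state is a dict: "time": time; "qpos": joint angles; "dq": joint speeds; "joint_efforts": joint torques, N m; "eef_pos": TCP position; "tcp_rot": TCP orientation; "contact_force": force on the tool from outside, world axes, zero at the start; "wrist_torque": the same for the moment, N m; "opening": opening from 0.0 (shut) to 1.0 (fully open); "finger_force": force on a finger pad.
Only numpy, scipy, OpenCV 4.12 (cv2) and the standard library are available. Lean on these libraries where they do the work, as an engineer would, in place of code of your own. Each camera call takes 0.05 s, during which the arm holds its last target. There are 200 camera calls.

## Working session

There is one attempt and no reset: what is moved stays moved. The work goes in short steps, Python scripts to look and compute and a shell command to move; the robot and the scene stay as the last step left them, time stands still between calls to the robot, and variables do not carry over. Pictures are saved under pics/ and viewed, at most 10 in all, crops included, and the job is handed in when it is done.

```bash
mkdir -p pics; ls; cat > h.py <<'E'
import numpy as np, cv2
from plant import get_state, read_camera, ctrl
from scipy.spatial.transform import Rotation as R
def cam(n):
    c=read_camera(n); f=200/np.tan(np.radians(c["vfov"])/2)
    c["K"]=(f,c["cx"],c["cy"]); c["R"]=R.from_quat(c["orientation"]).as_matrix(); c["o"]=np.array(c["origin"]); return c
def ray(c,u,v,z):
    f,cx,cy=c["K"]; d=c["R"]@np.array([(u-cx)/f,(v-cy)/f,1.]); return c["o"]+d*(z-c["o"][2])/d[2]
def cloud(c):
    f,cx,cy=c["K"]; v,u=np.mgrid[:400,:640]; z=c["range_z"]
    p=np.stack([(u-cx)/f*z,(v-cy)/f*z,z],-1)@c["R"].T+c["o"]; p[z==0]=np.nan; return p
E
python3 - <<'E'
from h import *
s=get_state(); print({k:np.round(v,3).tolist() for k,v in s.items()})
for n in("top","scene"):
    c=cam(n); cv2.imwrite(f"pics/{n}0.png",c["frame"]); print(n,c["o"],c["R"].round(2).tolist(),c["K"])
E
```

```text
pics
{'time': 0.0, 'qpos': [0.994, 0.287, 1.578, 0.0, 1.279, -0.15], 'dq': [-0.001, 0.0, -0.001, -0.0, -0.0, 0.0], 'joint_efforts': [0.0, -40.598, -29.263, -0.0, 0.006, 0.0], 'eef_pos': [0.279, 0.614, 0.23], 'tcp_rot': [0.212, 0.977, -0.001, -0.0], 'contact_force': [0.196, -0.142, 0.818], 'wrist_torque': [0.009, -0.013, -0.032], 'finger_force': 0.0, 'opening': 1.005}
top [0.41107453 0.14189631 1.23505816] [[0.02, -1.0, 0.1], [-1.0, -0.03, -0.0], [0.0, -0.1, -1.0]] (np.float64(500.80520627755845), 323.65005824084716, 207.14064783850384)
scene [-0.02487181 -0.20432944  0.77728555] [[0.54, -0.63, 0.57], [-0.84, -0.4, 0.36], [-0.0, -0.67, -0.74]] (np.float64(426.4121218344114), 322.71106444808026, 199.26985860026267)
```

View pics/top0.png

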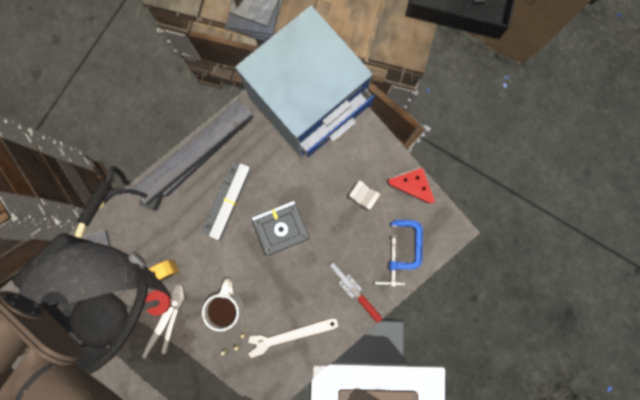

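View pics/scene0.png

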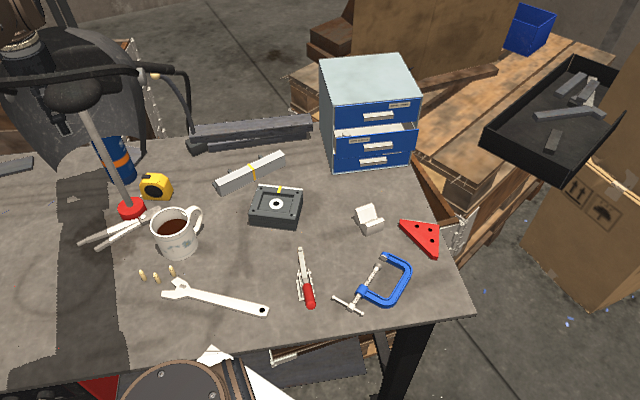

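The top view shows the fence bar from (244,165) to (215,238) with its yellow mark at (230,201). The block is centred near (281,228), with its bright edge from (253,219) to (296,203) and a yellow line at (275,214). The mug is at (220,310), the V-block at (364,195).

```bash
cat >> h.py <<'E'
def rect(c,pts,z):
    w=np.array([ray(c,u,v,z)[:2] for u,v in pts]); (x,y),(a,b),t=cv2.minAreaRect((w*1000).astype(np.float32))
    return np.array([x,y]),(a,b),t
def blob(m,uv):
    n,l,st,ce=cv2.connectedComponentsWithStats(m.astype(np.uint8))
    k=min(range(1,n),key=lambda i:np.hypot(*(ce[i]-uv))+(1e4 if st[i,4]<15 else 0)); return l==k
def uvs(m): v,u=np.nonzero(m); return np.c_[u,v]
E
python3 - <<'E'
from h import *
c=cam("top"); P=cloud(c); Z=P[...,2]; hsv=cv2.cvtColor(c["frame"],cv2.COLOR_BGR2HSV)
roi=np.zeros((400,640),bool); roi[150:350,190:400]=1
print("table z",np.nanmedian(Z[250:270,320:330]))
for n,uv,z,lo in(("fence",(230,201),.040,.030),("block",(281,228),.045,.030),("mug",(220,310),.091,.03),("vblock",(364,195),.036,.02)):
    m=blob(roi&(Z>lo)&(Z<.1),uv); q=uvs(m); print(n,len(q),np.nanmedian(Z[m]),rect(c,q,z), q.min(0),q.max(0))
y=(hsv[...,0]>18)&(hsv[...,0]<36)&(hsv[...,1]>110)&(hsv[...,2]>110)&roi
for uv in((230,201),(275,214)):
    m=blob(y,uv); q=uvs(m); print("yellow",len(q),q.mean(0),ray(c,*q.mean(0),.042),Z[m])
w=(hsv[...,2]>190)&(hsv[...,1]<40)&roi
for uv in((230,201),(275,211)):
    m=blob(w,uv); q=uvs(m); print("white",len(q),q.mean(0),rect(c,q,.040), q[q[:,1].argmin()],q[q[:,1].argmax()])
cv2.imwrite("pics/z0.png",cv2.resize(c["frame"][150:270,190:350],None,fx=5,fy=5,interpolation=cv2.INTER_CUBIC))
E
```

```text
table z -0.00025461211837329856
fence 881 0.03961186494197588 (array([538.0112915 , 376.86917114]), (45.99046325683594, 189.19537353515625), 68.88471221923828) [209 164] [249 239]
block 1778 0.04259960866471357 (array([472.76010132, 243.47149658]), (96.17991638183594, 109.85457611083984), 23.40633773803711) [252 202] [308 255]
mug 1280 0.05587942452543526 (array([289.49905396, 358.06359863]), (82.81233978271484, 110.91301727294922), 51.447845458984375) [202 279] [241 330]
vblock 186 0.031595039796520674 (array([567.70300293,  59.00098419]), (25.88032341003418, 46.34920120239258), 56.43645477294922) [349 181] [365 201]
yellow 21 [274.76190476 215.04761905] [0.50455415 0.2574107  0.042     ] [0.04505656 0.04616847 0.04852182 0.04866786 0.04419137 0.04307704
 0.04613613 0.04608647 0.04302569 0.04619586 0.04735938 0.04092708
 0.04368627 0.04784758 0.04449872 0.04687254 0.04530118 0.04400466
 0.04506897 0.04329554 0.04428086]
yellow 21 [274.76190476 215.04761905] [0.50455415 0.2574107  0.042     ] [0.04505656 0.04616847 0.04852182 0.04866786 0.04419137 0.04307704
 0.04613613 0.04608647 0.04302569 0.04619586 0.04735938 0.04092708
 0.04368627 0.04784758 0.04449872 0.04687254 0.04530118 0.04400466
 0.04506897 0.04329554 0.04428086]
white 384 [237.1015625  182.11197917] (array([582.03356934, 350.86868286]), (24.73642349243164, 90.96296691894531), 69.0001449584961) [240 164] [231 200]
white 70 [284.38571429 205.94285714] (array([527.25640869, 235.08798218]), (7.62266206741333, 49.3133544921875), 23.409683227539062) [293 201] [276 211]
```

View pics/z0.png

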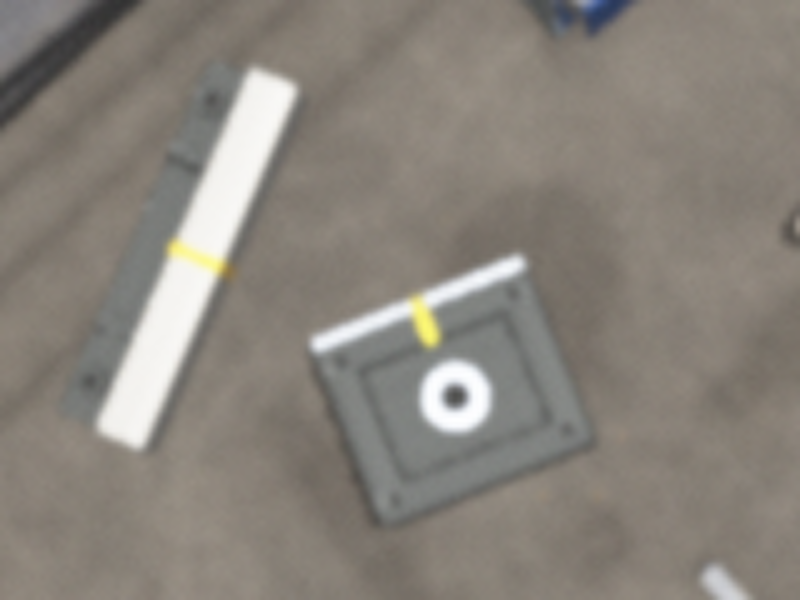

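```bash
cat >> h.py <<'E'
def look():
    c=cam("top"); Z=cloud(c)[...,2]; hsv=cv2.cvtColor(c["frame"],cv2.COLOR_BGR2HSV); return c,Z,hsv
def tool():
    s=get_state(); M=R.from_quat(s["tcp_rot"]).as_matrix(); return np.array(s["eef_pos"])*1000,M,s
def goal(p,ydeg):   # tool-axes shift (mm) and turn (deg) to world p (mm) with tool y at ydeg
    t,M,s=tool(); a=np.degrees(np.arctan2(M[1,1],M[0,1])); return (M.T@(np.array(p)-t)).round(1),round(-((ydeg-a+180)%360-180),1)
E
python3 - <<'E'
from h import *
c,Z,hsv=look(); P=cloud(c)
for uv in((157,303),(150,290),(120,190),(100,320),(90,290),(162,270)): print("top",uv,P[uv[1],uv[0]].round(3))
s=cam("scene");Q=cloud(s)
for uv in((130,208),(112,150),(95,100),(80,85),(118,160),(100,50),(35,100)): print("scene",uv,Q[uv[1],uv[0]].round(3))
m=(hsv[...,2]>150)&(hsv[...,1]<60); y=(hsv[...,0]>15)&(hsv[...,0]<38)&(hsv[...,1]>60)
r=np.zeros((400,640),bool); r[158:245,205:252]=1
q=uvs(blob((m|y)&r,(230,201))); (x,w,t)=rect(c,q,.04); print("fence top",x,w,t)
v=hsv.copy(); yy=uvs(y&r&(hsv[...,1]>90)); print("fence yellow",len(yy),yy.mean(0),ray(c,*yy.mean(0),.04)*1000)
b=np.radians(23.4); xb=np.array([np.cos(b),np.sin(b)]); C=np.array([472.8,243.5])
p=C-xb*80; print("above start",p,goal([*p,231],113.4), goal([*p,12],113.4))
E
```

```text
top (157, 303) [0.291 0.525 0.048]
top (150, 290) [ 0.317  0.56  -0.004]
top (120, 190) [0.537 0.568 0.194]
top (100, 320) [0.292 0.52  0.36 ]
top (90, 290) [0.347 0.512 0.424]
top (162, 270) [0.368 0.513 0.063]
scene (130, 208) [0.282 0.524 0.028]
scene (112, 150) [0.347 0.618 0.114]
scene (95, 100) [0.299 0.485 0.331]
scene (80, 85) [0.297 0.508 0.355]
scene (118, 160) [0.35  0.62  0.079]
scene (100, 50) [0.406 0.599 0.344]
scene (35, 100) [0.267 0.653 0.286]
fence top [534.6751709  366.00082397] (35.81210708618164, 194.6996307373047) 68.7015609741211
fence yellow 22 [230.36363636 201.54545455] [534.50799834 365.14718304  40.        ]
above start [399.37962995 211.72816875] (array([-276. , -316.6,   -0. ]), np.float64(-47.9)) (array([-276. , -316.4,  219. ]), np.float64(-47.9))
```

```bash
python3 - <<'E'
from h import *
s=cam("scene"); t=cam("top"); w=cam("wrist")
a=cv2.resize(s["frame"][0:250,0:220],None,fx=2.2,fy=2.2); b=cv2.resize(t["frame"][150:400,0:220],None,fx=1.3,fy=1.3)
im=np.zeros((590,800,3),np.uint8); im[:a.shape[0],:a.shape[1]]=a; im[:b.shape[0],500:500+b.shape[1]]=b
d=cv2.resize(w["frame"],(300,188)); im[340:528,500:800]=d; cv2.imwrite("pics/l.png",im)
E
```

```text
(no output)
```

View pics/l.png

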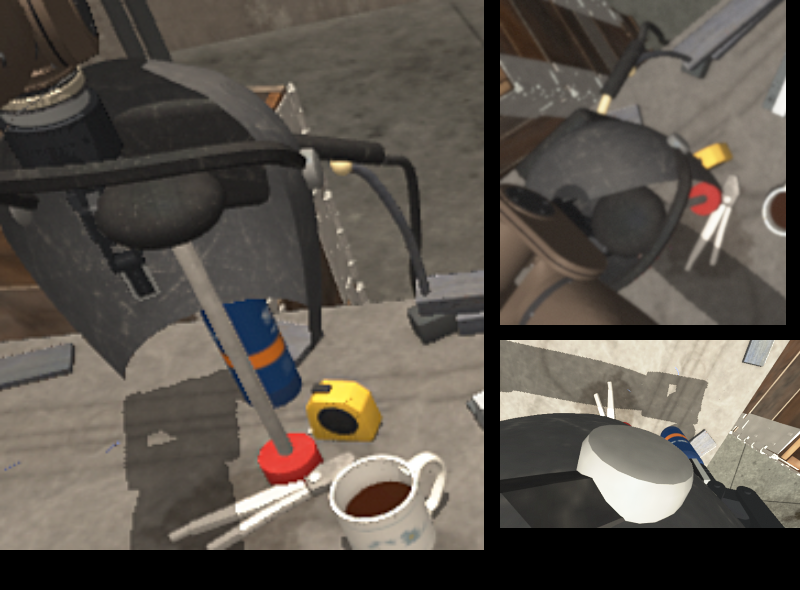

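The crop shows a welding helmet on a red-footed stand (top pixel 157,303) right beside the gripper. The arm lies above the helmet, so I'll lift straight up first and watch the force.

```bash
python3 - <<'E'
from h import *
c=cam("top"); P=cloud(c).reshape(-1,3); s=cam("scene"); Q=cloud(s).reshape(-1,3); A=np.r_[P,Q]; A=A[~np.isnan(A[:,0])]
A=A[(A[:,2]>.06)]
print("occupancy max z (cm) rows x .18...58, cols y .76...30")
for x in np.arange(.18,.6,.03):
    print(f"{x:.2f}",[int(100*A[(abs(A[:,0]-x)<.015)&(abs(A[:,1]-y)<.015)][:,2].max(initial=0)) for y in np.arange(.78,.28,-.03)])
E
python3 -m crank '[[[0,0,-10],0,0],[[0,0,-25],0,0],[[0,0,-40],0,0]]'
```

```text
occupancy max z (cm) rows x .18...58, cols y .76...30
0.18 [0, 0, 0, 0, 0, 0, 34, 34, 39, 0, 0, 0, 51, 55, 55, 54, 0]
0.21 [0, 0, 0, 0, 0, 35, 50, 54, 55, 56, 57, 57, 56, 55, 0, 0, 0]
0.24 [0, 0, 0, 0, 35, 40, 50, 54, 55, 56, 56, 57, 0, 9, 9, 9, 0]
0.27 [0, 0, 0, 0, 32, 29, 51, 50, 54, 54, 53, 41, 9, 9, 6, 9, 0]
0.30 [0, 0, 0, 0, 29, 25, 52, 53, 54, 54, 35, 41, 39, 9, 9, 9, 0]
0.33 [0, 0, 0, 34, 38, 41, 52, 52, 43, 43, 42, 40, 40, 8, 9, 0, 0]
0.36 [0, 0, 0, 35, 38, 48, 48, 43, 43, 42, 42, 40, 38, 0, 7, 0, 0]
0.39 [0, 0, 0, 0, 35, 39, 40, 41, 41, 41, 39, 37, 0, 0, 0, 0, 0]
0.42 [0, 0, 0, 0, 0, 35, 37, 38, 38, 37, 34, 0, 0, 0, 0, 0, 0]
0.45 [0, 0, 0, 0, 0, 0, 35, 28, 0, 0, 0, 0, 0, 0, 0, 0, 0]
0.48 [0, 0, 0, 0, 0, 0, 29, 28, 0, 0, 0, 0, 0, 0, 0, 0, 0]
0.51 [0, 0, 0, 0, 0, 0, 28, 27, 0, 0, 0, 0, 0, 0, 0, 0, 0]
0.54 [0, 0, 0, 0, 0, 0, 26, 26, 9, 0, 0, 0, 0, 0, 0, 0, 0]
0.57 [0, 0, 0, 0, 0, 6, 21, 23, 6, 6, 0, 0, 0, 0, 0, 0, 0]
time: 0.8
eef_pos: [0.2795, 0.6147, 0.2733]
tcp_rot: [0.212, 0.977, 0.001, 0.0]
contact_force: [0.4, 0.5, -0.2]
opening: 1.0
finger_force: 0.0
```

```bash
python3 -m crank '[[[0,0,-20],0,0],[[0,0,-40],0,0],[[0,0,-60],0,0],[[0,0,-80],0,0],[[0,0,-100],0,0],[[0,0,-120],0,0]]'; python3 -m crank '[[[0,0,-25],0,0],[[0,0,-50],0,0],[[0,0,-75],0,0],[[0,0,-95],0,0],[[0,0,-95],0,0]]'
```

```text
time: 1.4
eef_pos: [0.2794, 0.6145, 0.3945]
tcp_rot: [0.212, 0.977, 0.001, 0.0]
contact_force: [-0.4, 0.3, 0.7]
opening: 1.0
finger_force: 0.0
time: 1.9
eef_pos: [0.2795, 0.6146, 0.4931]
tcp_rot: [0.212, 0.977, 0.005, 0.002]
contact_force: [0.7, 0.3, 1.0]
opening: 0.997
finger_force: 0.0
```

```bash
python3 - <<'E'
from h import *
print(tool()[2]["qpos"],goal([399,212,480],113.4),goal([399,212,200],113.4))
E
```

```text
[ 9.94024924e-01  2.19502347e-01  1.19337387e+00  7.88310155e-06
  1.71867211e+00 -1.50030706e-01] (array([-275.4, -317.1,   10.3]), np.float64(-47.8)) (array([-275. , -319.9,  290.3]), np.float64(-47.8))
```

```bash
python3 -m crank '[[[-28,-32,0],0,60],[[-56,-64,0],-5,60],[[-84,-96,0],-10,60],[[-112,-128,0],-16,60],[[-140,-160,0],-22,60],[[-168,-192,0],-28,60],[[-196,-224,0],-34,60],[[-224,-256,0],-40,60],[[-250,-288,0],-45,60],[[-275,-318,0],-48,60]]'; python3 -m crank '[[[0,0,0],0,60],[[0,0,0],0,60],[[0,0,0],0,60]]'; python3 - <<'E'
from h import *
t,M,s=tool(); print(s["qpos"],goal([399,212,200],113.4),goal([399,212,12],113.4))
E
```

```text
time: 2.9
eef_pos: [0.3978, 0.2094, 0.486]
tcp_rot: [-0.205, 0.979, -0.0, 0.0]
contact_force: [1.3, 0.1, -0.2]
opening: 0.765
finger_force: 0.0
time: 3.2
eef_pos: [0.3977, 0.2118, 0.4862]
tcp_rot: [-0.204, 0.979, 0.0, -0.0]
contact_force: [0.1, 0.0, -0.5]
opening: 0.765
finger_force: 0.0
[ 2.63177837e-01 -2.96064418e-01  1.70588252e+00  4.71789851e-04
  1.73198215e+00 -1.71903672e+00] (array([ -1.3,  -0.4, 286.2]), np.float64(0.2)) (array([ -1.3,  -0.5, 474.2]), np.float64(0.2))
```

```bash
python3 -m crank '[[[0,-1,45],0,60],[[0,-2,90],0,60],[[0,-3,135],0,60],[[0,-4,180],0,60],[[0,-5,225],0,60],[[0,-5,270],0,60],[[0,-5,315],0,60],[[0,-5,360],0,60],[[0,-5,400],0,60],[[0,-5,430],0,60]]'; python3 -m crank '[[[0,0,15],0,60],[[0,0,30],0,60],[[0,0,42],0,60],[[0,0,48],0,60],[[0,0,48],0,60]]'; python3 - <<'E'
from h import *
c=cam("scene"); d=cam("wrist")
im=np.zeros((400,800,3),np.uint8); im[:,:400]=cv2.resize(c["frame"][120:280,180:340],(400,400)); im[:250,400:]=cv2.resize(d["frame"],(400,250)); cv2.imwrite("pics/d.png",im); print(tool()[2]["qpos"])
E
```

```text
time: 4.2
eef_pos: [0.398, 0.2076, 0.0535]
tcp_rot: [-0.205, 0.979, 0.0, -0.002]
contact_force: [0.4, -0.5, 0.4]
opening: 0.76
finger_force: 0.0
time: 4.7
eef_pos: [0.3994, 0.207, 0.0076]
tcp_rot: [-0.205, 0.979, -0.0, -0.001]
contact_force: [-0.7, 0.2, 0.6]
opening: 0.762
finger_force: 0.0
[ 2.51229135e-01  1.17328026e-01  2.24597735e+00  3.06970172e-05
  7.77360441e-01 -1.73103596e+00]
```

View pics/d.png

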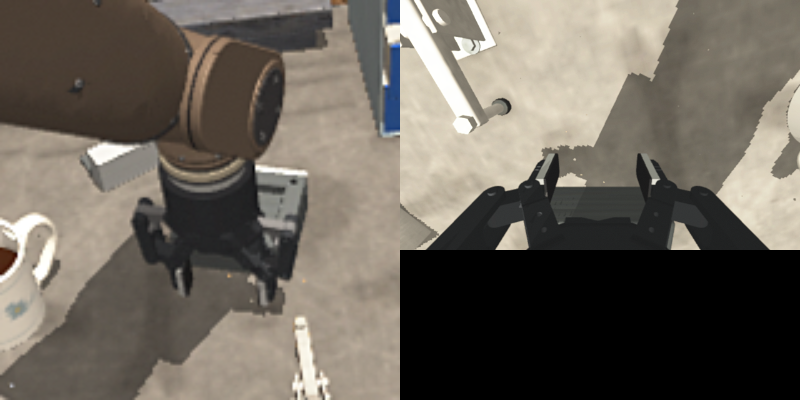

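The gripper is down behind the block, with both fingers clear and parallel to its rear face. Next I'll close the gap and start the arc.

```bash
python3 -m crank '[[[-5,0,0],0,60],[[-10,0,0],0,60],[[-15,0,0],0,60],[[-19,0,0],0,60],[[-22,0,0],0,60],[[-22,0,0],0,60]]'; python3 -m crank '[[[-2.5,-2.5,0],-3,60],[[-5.3,-5.2,0],-6,60],[[-8.2,-8,0],-9,60],[[-11.3,-10.8,0],-12,60],[[-14.5,-13.6,0],-15,60],[[-14.5,-13.6,0],-15,60]]'
cat >> h.py <<'E'
F0=np.array([534.6,365.4]); FA=np.radians(68.9)
def block(show=None):
    c,Z,hsv=look(); s=cam("scene"); r=None
    out={}
    for n,c in(("top",c),("scene",s)):
        P=cloud(c); h=cv2.cvtColor(c["frame"],cv2.COLOR_BGR2HSV)
        near=(np.hypot(P[...,0]-.49,P[...,1]-.28)<.16)&(P[...,2]>.025)&(P[...,2]<.06)
        y=near&(h[...,0]>15)&(h[...,0]<38)&(h[...,1]>90)
        print(n,"yellow pts mm:",[(ray(c,*ce,.043)*1000).round(0)[:2].tolist()+[int(st[4])] for st,ce in zip(*[a[1:] for a in cv2.connectedComponentsWithStats(y.astype(np.uint8))[2:]]) if st[4]>5])
        if show: cv2.imwrite(f"pics/{show}_{n}.png",cv2.resize(c["frame"][120:300,180:380],(800,720))[:600])
E
python3 - <<'E'
from h import *
block("a")
E
```

```text
time: 5.4
eef_pos: [0.4206, 0.2155, 0.0084]
tcp_rot: [-0.204, 0.979, -0.0, 0.0]
contact_force: [-0.2, 0.4, -0.1]
opening: 0.766
finger_force: 0.0
time: 6.0
eef_pos: [0.4377, 0.2078, 0.0077]
tcp_rot: [-0.33, 0.944, -0.0, -0.002]
contact_force: [-2.6, -3.8, 1.6]
opening: 0.766
finger_force: 1.8
top yellow pts mm: [[538.0, 377.0, 6], [532.0, 358.0, 8], [509.0, 269.0, 29]]
scene yellow pts mm: [[527.0, 358.0, 27]]
```

View pics/a_top.png

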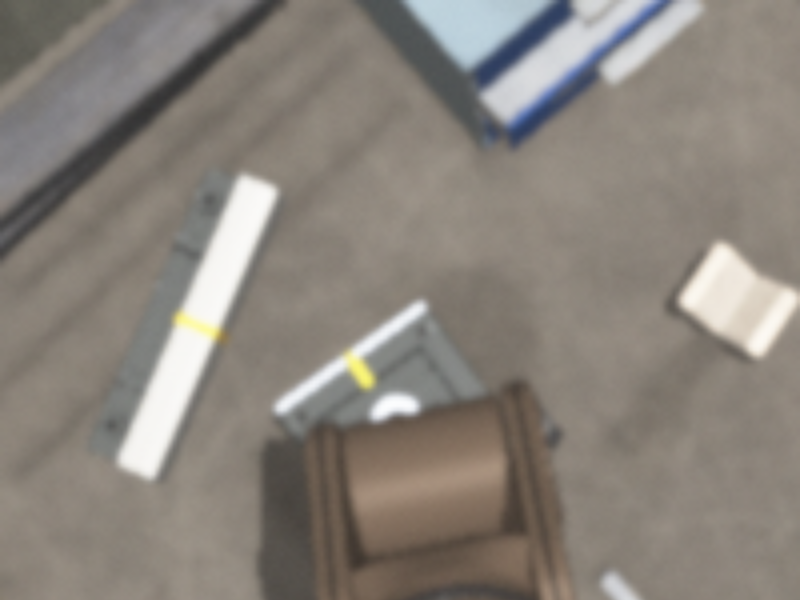

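The block's bright edge now runs from (250,222) to (286,196) in the full picture and it has turned about 15°, as planned. I'll add a numeric measure of that edge and go on.

```bash
cat >> h.py <<'E'
fx=np.array([np.cos(FA),np.sin(FA)]); fy=np.array([-fx[1],fx[0]])
def edge():
    c,Z,h=look(); P=cloud(c)
    near=np.hypot(P[...,0]-.49,P[...,1]-.28)<.16
    w=near&(h[...,2]>185)&(h[...,1]<45)&(Z>.02)
    n,l,st,ce=cv2.connectedComponentsWithStats(cv2.morphologyEx(w.astype(np.uint8),cv2.MORPH_OPEN,np.ones((1,1),np.uint8)))
    for i in range(1,n):
        if st[i,4]<25: continue
        q=uvs(l==i); W=np.array([ray(c,u,v,.043)[:2]*1000 for u,v in q]); m=W.mean(0); e=np.linalg.svd(W-m)[2][0]
        ang=np.degrees(np.arctan2(e[1],e[0]))%180-90; d=m-F0
        L=np.ptp((W-m)@e); Wd=np.ptp((W-m)@np.array([-e[1],e[0]]))
        print(f"white n{st[i,4]} mid {m.round(0)} yaw {ang:.1f} LxW {L:.0f}x{Wd:.0f} fence-frame x {d@fx+12.5:.1f} y {d@fy:.1f}")
    y=near&(h[...,0]>15)&(h[...,0]<38)&(h[...,1]>90)&(Z>.02)
    n,l,st,ce=cv2.connectedComponentsWithStats(y.astype(np.uint8))
    for i in range(1,n):
        if st[i,4]>5: d=ray(c,*ce[i],.045)[:2]*1000-F0; print(f"yellow n{st[i,4]} fence-frame x {d@fx+12.5:.1f} y {d@fy:.1f}")
E
python3 -m crank '[[[-2.5,-2.5,0],-3,60],[[-5.3,-5.2,0],-6,60],[[-8.2,-8,0],-9,60],[[-11.3,-10.8,0],-12,60],[[-14.5,-13.6,0],-15,60],[[-14.5,-13.6,0],-15,60]]'
python3 - <<'E'
from h import *
edge(); t,M,s=tool(); print(t,np.degrees(np.arctan2(M[1,1],M[0,1]))-90,s["contact_force"])
E
```

```text
time: 6.7
eef_pos: [0.4588, 0.2071, 0.008]
tcp_rot: [-0.45, 0.893, 0.0, -0.0]
contact_force: [0.2, -0.7, -1.2]
opening: 0.762
finger_force: 0.6
white n391 mid [581. 351.] yaw 69.3 LxW 90x25 fence-frame x 15.2 y -48.2
white n50 mid [541. 276.] yaw 52.9 LxW 47x6 fence-frame x -68.6 y -38.0
white n403 mid [489. 385.] yaw 68.8 LxW 92x25 fence-frame x 14.9 y 49.3
white n51 mid [498. 310.] yaw 50.5 LxW 50x7 fence-frame x -52.9 y 14.3
yellow n6 fence-frame x 24.4 y 0.8
yellow n8 fence-frame x 3.8 y -0.1
yellow n34 fence-frame x -71.0 y -7.4
[458.79931757 207.1477897    8.13655005] 53.45852737611992 [-1.25522    -1.76703211 -1.29198759]
```

```bash
python3 -m crank '[[[-2.5,-2.5,0],-3,60],[[-5.3,-5.2,0],-6,60],[[-8.2,-8,0],-9,60],[[-11.3,-10.8,0],-12,60],[[-15,-14,0],-15.5,60],[[-15,-14,0],-15.5,60]]'
python3 -m crank '[[[-3,0,0],0,60],[[-6,0,0],0,60],[[-9,0,0],0,60],[[-12,0,0],0,60],[[-12,0,0],0,60]]'
python3 - <<'E'
from h import *
edge(); t,M,s=tool(); print(t,(t[:2]-F0)@fx+12.5,(t[:2]-F0)@fy,np.degrees(np.arctan2(M[1,1],M[0,1]))-90,s["contact_force"],s["qpos"])
E
```

```text
time: 7.35
eef_pos: [0.4795, 0.211, 0.0085]
tcp_rot: [-0.566, 0.824, -0.0, 0.001]
contact_force: [0.5, -1.5, -0.1]
opening: 0.769
finger_force: 0.4
time: 7.85
eef_pos: [0.483, 0.2217, 0.0085]
tcp_rot: [-0.567, 0.824, -0.0, -0.001]
contact_force: [-0.2, -5.3, 1.9]
opening: 0.765
finger_force: 2.4
white n390 mid [580. 351.] yaw 69.3 LxW 90x25 fence-frame x 15.1 y -48.1
white n42 mid [550. 308.] yaw 68.1 LxW 36x7 fence-frame x -36.0 y -34.7
white n400 mid [489. 385.] yaw 68.7 LxW 92x25 fence-frame x 14.8 y 49.5
yellow n6 fence-frame x 24.4 y 0.8
yellow n9 fence-frame x 3.2 y 0.0
[482.98486154 221.66242443   8.46241038] -140.18176430861263 -3.59054252980106 69.02835858859305 [-1.51198593 -4.91145266  2.00045421] [ 2.39814090e-01  2.75873432e-01  2.05354611e+00 -1.66026464e-03
  8.12956319e-01 -2.53461268e+00]
```

```bash
python3 -m crank '[[[-3,0,0],0,60],[[-6,0,0],0,60],[[-9,0,0],0,60],[[-12,0,0],0,60],[[-15,0,0],0,60],[[-18,0,0],0,60],[[-21,0,0],0,60],[[-24,0,0],0,60],[[-26,0,0],0,60],[[-26,0,0],0,60]]'
python3 - <<'E'
from h import *
edge(); t,M,s=tool(); print(t,(t[:2]-F0)@fx+12.5,(t[:2]-F0)@fy,np.degrees(np.arctan2(M[1,1],M[0,1]))-90,s["contact_force"])
block("b")
E
```

```text
time: 8.9
eef_pos: [0.4921, 0.2457, 0.0085]
tcp_rot: [-0.567, 0.824, -0.0, -0.001]
contact_force: [-1.5, -5.6, 2.6]
opening: 0.762
finger_force: 3.0
white n390 mid [580. 351.] yaw 69.2 LxW 90x25 fence-frame x 15.2 y -48.1
white n38 mid [559. 331.] yaw 67.6 LxW 32x7 fence-frame x -10.5 y -34.8
white n397 mid [489. 386.] yaw 69.0 LxW 92x25 fence-frame x 14.9 y 49.7
yellow n6 fence-frame x 24.4 y 0.8
yellow n10 fence-frame x 2.6 y 0.4
[492.06220602 245.74961889   8.43905205] -114.44171605248772 -3.387970034138356 69.04387594666406 [-1.79207974 -4.40200192  2.6513916 ]
top yellow pts mm: [[538.0, 377.0, 6], [532.0, 358.0, 8]]
scene yellow pts mm: [[525.0, 348.0, 44]]
```

View pics/b_scene.png

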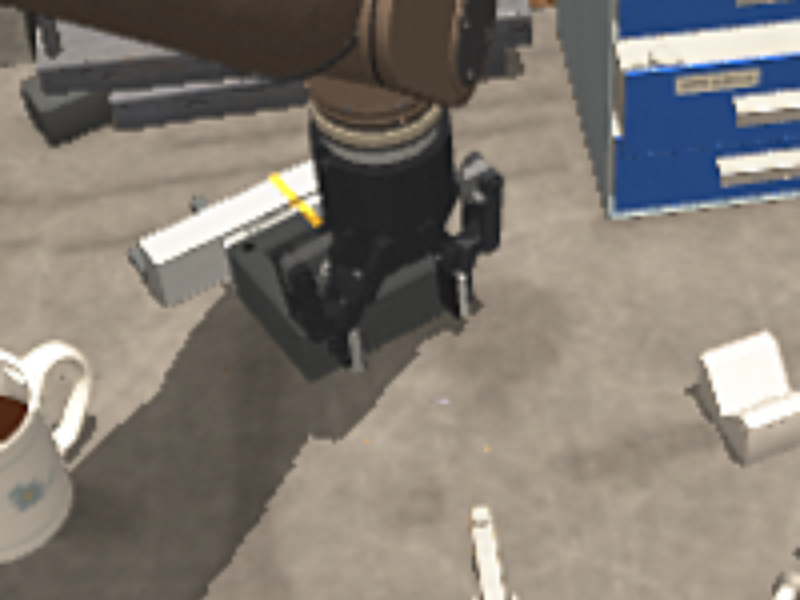

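The block is square and about 8–10 mm off the fence, and the yellow marks run on from each other near (300,200) in the crop. I'll push on slowly until the force rises.

```bash
python3 -m crank '[[[-1.5,0,0],0,60],[[-3,0,0],0,60],[[-4.5,0,0],0,60],[[-6,0,0],0,60],[[-7,0,0],0,60],[[-7,0,0],0,60]]' | sed -n 2,4p
python3 -m crank '[[[-1,0,0],0,60],[[-2,0,0],0,60],[[-2,0,0],0,60]]'| sed -n 2,4p
```

```text
eef_pos: [0.4944, 0.252, 0.0085]
tcp_rot: [-0.567, 0.824, -0.001, -0.001]
contact_force: [-2.4, -6.1, 3.2]
eef_pos: [0.4951, 0.2538, 0.0085]
tcp_rot: [-0.567, 0.824, -0.001, -0.001]
contact_force: [-3.0, -7.6, 3.3]
```

```bash
python3 -m crank '[[[-1,0,0],0,60],[[-1,0,0],0,60]]' | sed -n 2,4p
python3 -m crank '[[[-1,0,0],0,60],[[-1,0,0],0,60]]'| sed -n 2,4p
python3 - <<'E'
from h import *
edge()
E
```

```text
eef_pos: [0.4955, 0.2547, 0.0085]
tcp_rot: [-0.567, 0.824, -0.001, -0.001]
contact_force: [-2.5, -7.5, 2.3]
eef_pos: [0.4958, 0.2556, 0.0085]
tcp_rot: [-0.567, 0.824, -0.001, -0.001]
contact_force: [-2.3, -6.9, 3.9]
white n407 mid [581. 350.] yaw 69.8 LxW 90x31 fence-frame x 14.2 y -48.5
white n399 mid [488. 385.] yaw 69.6 LxW 92x30 fence-frame x 14.6 y 50.3
yellow n6 fence-frame x 24.4 y 0.8
yellow n7 fence-frame x 10.5 y -0.4
```

```bash
for k in 1 ; do python3 -m crank '[[[-1,0,0],0,60],[[-1,0,0],0,60]]' | sed -n 2,4p
python3 -m crank '[[[-1,0,0],0,60],[[-1,0,0],0,60]]'| sed -n 2,4p
python3 -m crank '[[[-1,0,0],0,60],[[-1,0,0],0,60]]'| sed -n 2,4p; done
```

```text
eef_pos: [0.4959, 0.2558, 0.0085]
tcp_rot: [-0.567, 0.824, -0.001, -0.002]
contact_force: [-3.3, -10.3, 5.1]
eef_pos: [0.4958, 0.2558, 0.0084]
tcp_rot: [-0.567, 0.824, -0.001, -0.004]
contact_force: [-6.4, -13.0, 7.6]
eef_pos: [0.4958, 0.2558, 0.0084]
tcp_rot: [-0.567, 0.824, -0.002, -0.005]
contact_force: [-7.0, -16.7, 9.5]
```

The tool has stopped and the force has climbed to 18 N, so the block is seated on the fence. I'll back off and then rise.

```bash
python3 -m crank '[[[3,0,0],0,60],[[8,0,0],0,60],[[20,0,0],0,60],[[35,0,0],0,60],[[50,0,0],0,60],[[50,0,-40],0,60],[[50,0,-80],0,60],[[50,0,-120],0,60],[[50,0,-160],0,60],[[50,0,-200],0,60]]'
python3 -m crank '[[[40,0,-30],0,60],[[70,20,-60],0,60],[[70,20,-60],0,60]]'
python3 - <<'E'
from h import *
edge(); block("c")
c,Z,h=look(); roi=np.zeros((400,640),bool); roi[150:350,190:400]=1
m=blob(roi&(Z>.03)&(Z<.1),(220,310)); print("mug",rect(c,uvs(m),.091)[0])
E
```

```text
time: 12.0
eef_pos: [0.4789, 0.2117, 0.2097]
tcp_rot: [-0.566, 0.824, 0.0, 0.0]
contact_force: [0.7, -0.4, 1.1]
opening: 0.764
finger_force: 0.0
time: 12.3
eef_pos: [0.436, 0.1527, 0.2737]
tcp_rot: [-0.566, 0.825, -0.002, 0.004]
contact_force: [0.1, -0.2, 0.3]
opening: 0.764
finger_force: 0.0
white n439 mid [578. 350.] yaw 72.2 LxW 92x32 fence-frame x 13.5 y -45.8
white n451 mid [491. 383.] yaw 66.2 LxW 92x32 fence-frame x 13.3 y 47.2
white n150 mid [512. 310.] yaw -0.3 LxW 34x32 fence-frame x -47.2 y 1.6
yellow n29 fence-frame x -11.0 y 1.5
top yellow pts mm: [[538.0, 377.0, 6], [525.0, 344.0, 29]]
scene yellow pts mm: [[526.0, 352.0, 35]]
mug [289.58444214 358.17077637]
```

View pics/c_top.png

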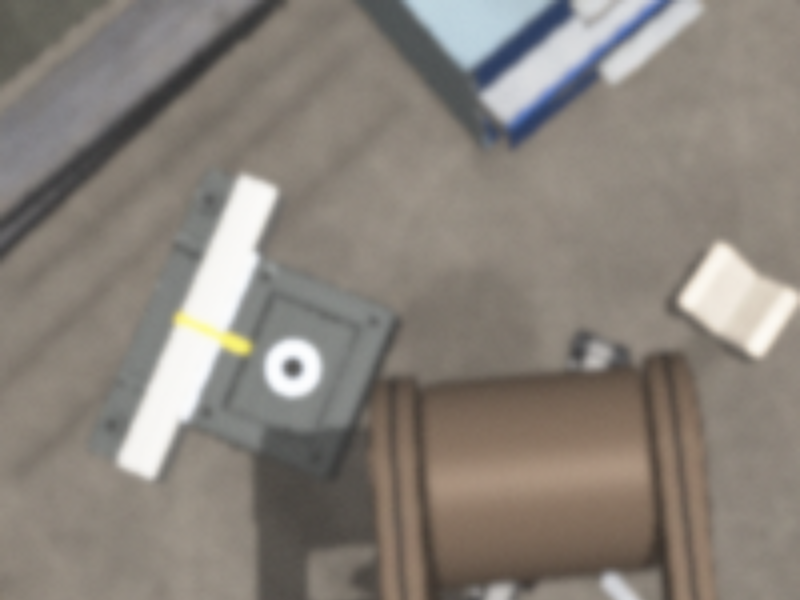

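View pics/c_scene.png

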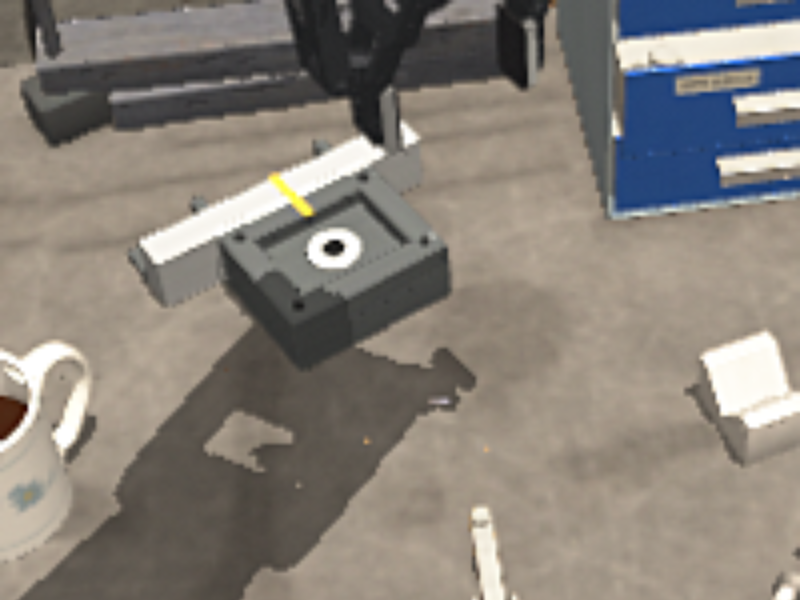

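Both views show the block flush on the fence, with the yellow marks forming one line. The mug hasn't moved. I'll check the yaw more closely before handing in.

```bash
python3 - <<'E'
from h import *
for n in("top","scene"):
    c=cam(n); P=cloud(c); d=P[...,:2]*1000-F0; X=d@fx+12.5; Y=d@fy; Z=P[...,2]
    g=cv2.cvtColor(c["frame"],cv2.COLOR_BGR2GRAY)
    m=(Z>.036)&(Z<.055)&(X<-6)&(X>-110)&(abs(Y)<70)
    m=blob(m,uvs(m).mean(0)); W=np.array([(ray(c,u,v,.045)[:2]*1000-F0) for u,v in uvs(m)]); w=np.c_[W@fx+12.5,W@fy]
    # rear edge: min x per y-bin; side edges per x-bin
    b=np.arange(-45,45,4); e=[(k+2,np.percentile(w[(w[:,1]>=k)&(w[:,1]<k+4),0],2)) for k in b]; e=np.array(e); p=np.polyfit(*e.T,1); print(n,"rear slope deg",-np.degrees(np.arctan(p[0])),"rear x",p[1])
    b=np.arange(-85,-12,4)
    for s in(98,2):
        e=np.array([(k+2,np.percentile(w[(w[:,0]>=k)&(w[:,0]<k+4),1],s)) for k in b]); p=np.polyfit(*e.T,1); print(" side deg",np.degrees(np.arctan(p[0])),"y mid",np.polyval(p,-48))
E
```

```text
top rear slope deg 0.7428124921086626 rear x -91.80297935140679
 side deg 0.4010616375179696 y mid 55.402917308648824
 side deg -0.08178724043738456 y mid -50.55805489218973
scene rear slope deg 1.5576920214477596 rear x -99.54374040188155
 side deg -2.008160113144941 y mid 58.716935905788425
 side deg 1.5787821231526273 y mid -46.96292381966941
```

```bash
python3 -c "
from plant import ctrl
print(ctrl.sign_off())"
```

```text
the job is handed in; nothing more can be done
None
```

I pushed the block square and flat against the fence and handed the job in. The yellow marks are about 2 mm apart, the yaw is within about 1° by the top camera, the mug hasn't moved, and the hand is clear; sign-off gave no verdict.

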